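# Set the bleed valve on the fumarole gas sampler

## Robot

A 6-joint arm with a two-finger parallel gripper is mounted at the origin on the work surface. World frame = base frame: x ahead of the robot, y to its left, z up, the work surface at z = 0. Lengths are in m, angles in rad, forces in N, time in s.
With the tool pointing down it reaches from about 0.275 to 0.825 m from the base axis. Payload 5.2 kg.
Tool frame: the origin (TCP) lies on the centre line of the jaws, within the pads' length; the fingertips stand 14 mm ahead of it and the grasp point (between the pads) lies 5 mm behind it; z points along the fingers, y is the line along which they close (so a half turn about z gives the same grasp; the last joint's range is limited). The gripper opens to 93 mm and grips with 3 to 60 N. Pads are 15 mm wide; open, the fingers measure 128 mm over their backs; the gripper's body (75 mm by 188 mm) begins 65 mm behind the grasp point.
Start: joints at [-1.41, 0.259, 1.535, -0, 1.348, -0.203], TCP at [0.196, -0.514, 0.201] pointing down, gripper open.
Joint ranges: [-3.14, 3.14], [-0.91, 2.08], [0.19, 2.58], [-1.22, 4.36], [0.22, 2.71], [-3.12, 3.12]. Speed limits (rad/s): [2.57, 2.57, 3.14, 3.14, 3.14, 3.14].

## Interface

Orientations are given as a rotation vector (axis times angle).
In Python, from plant import manip gives the robot as it stands. Calls block until the motion is done:
- manip.move_pose(position, orientation): joint-space move of the TCP to a pose.
- manip.move_l(position, velocity=0.15, ori=None): straight line of the TCP; ori=None keeps the orientation; velocity is the mean speed in m/s.
- manip.move_j(angles): joint-space move.
- manip.grip(opening, force=None): opening from 0.0 (shut) to 1.0 (fully open); force is the grip in N (None keeps the last); returns when the fingers have stopped.
- manip.dwell(seconds).
- manip.inverse_kinematics(position, orientation): joint angles nearest the present ones, or None.
- manip.capture(name): name is "side" or "top" or "wrist"; returns the picture (420x560x3 uint8, red, green, blue); there is no depth.
- manip.calibration(name): a dict with "intrinsics" (3x3 intrinsics, pixels), "extrinsics" (4x4, takes a point from camera to world coordinates). Camera axes: x right, y up, looking along -z (the intrinsics and any distortion apply to the point x, -y, -z); pixel columns grow to the right and rows downward; lengths in m; the calibration is good to about 2 mm. A picture is of the moment at which its call begins: read the wrist's pose just before it. calibration takes no time and is no camera call; for the wrist camera it gives the pose at the moment of the call.
A pose or a line that the arm cannot do raises manip.MotionError and nothing moves.
- manip.hand_in(): hands the job in; it is judged then, once.
Readings, each from a call of its own:
- manip.read_clock(): time.
- manip.read_qpos(): joint angles.
- manip.read_dq(): joint speeds.
- manip.read_effort(): joint torques, N m.
- manip.read_eef_pos(): TCP position.
- manip.read_tool_rot(): TCP orientation.
- manip.read_contact_force(): force on the tool from outside, world axes, zero at the start.
- manip.read_torque(): the same for the moment, N m.
- manip.read_opening(): opening from 0.0 (shut) to 1.0 (fully open).
- manip.read_grip_force(): force on a finger pad.
Only numpy, scipy, OpenCV 4.12 (cv2) and the standard library are available. Lean on these libraries where they do the work, as an engineer would, in place of code of your own. Each camera call takes 0.05 s, during which the arm holds its last target. There are 200 camera calls.

## Task

Set the needle valve on the coil sampler in the steel case: turn its T-handle clockwise until you feel the needle bottom on its seat, just finger-tight and no more, because the valve hangs on thin tubes and must not be wrenched round. Then back the handle off a quarter of a turn and let go. Leave the other things on the shelf where they are.

Things in the scene. Friction and masses are not known exactly. Their poses are not given: they have to be found in the camera images.
- case: Grey steel carrying case, 400 x 460 mm, rim 125 mm high, fixed on the bench. Origin: centre of its underside. Its lid, 460 mm long, is propped open along the +y side, leaning 35 degrees outward. Inside, a dented birch ply shelf with its top 100 mm above the origin.
- sampler: Gas sampler screwed to the shelf: black base plate 225 x 90 x 8 mm, a steel needle valve and, 105 mm from it along +x, an upright copper condensing coil 61 mm wide, 70 mm high. Origin: on the shelf below the valve's stem; z up, x along the plate. Apart from the valve's round bonnet (21 mm wide, top at 83 mm) and T-handle nothing on it is over 75 mm high.
- valve: The steel needle valve's body, 30 x 36 mm and 59 mm high without its bonnet, held by its two tubes, which let it twist about the stem like a spring, 5 N m per radian. Untwisted, its frame is the sampler's. A finger-tight stop is 0.15 to 0.6 N m at the handle; from 0.8 N m (9 degrees of twist) the tubes are strained.
- t_bar (a point): Middle of the valve's steel T-handle: level square bar 64 mm long, 10 mm thick and high, on top of a vertical 8 mm stem. The point is on the stem's axis at the bar's mid-height, 107 mm above the shelf; x along the bar, z up, the axis it turns about. Drag 0.05 N m; it stays where left. Clockwise from above closes. It starts 0.35 to 0.67 turn open.
- needle_tip (a point): Tip of the needle, hidden in the valve, on the stem's axis. Right-hand thread: it rises 1.25 mm per turn of the T-handle, so a quarter turn lifts it 0.31 mm, far too little to set by measured positions.
- seat (a point): The needle's seat, hidden in the valve on the stem's axis, 34 mm above the shelf; z up. The needle stops dead when its tip is level with it. The angle of the T-handle at which that happens differs each time and nothing outside shows it.
- cap_a: Loose steel flange cap, 52 mm wide, 15 mm high, on the shelf. Origin: centre of its underside.
- cap_b: The other loose steel flange cap, same size. Origin: centre of its underside.
- bung: Loose red rubber bung, 39 mm wide, 30 mm high, on the shelf. Origin: centre of its underside.
- ampoule_holder: Loose green glass ampoule holder, a cup 34 mm wide on a 48 mm foot, 60 mm high, on the shelf. Origin: centre of its underside.

How it is judged:
By the outcome, as a careful person would: the job done as asked, in the order asked, and still so for the second after the job is handed in, with the robot touching nothing.
It also fails if it takes over 72 s, if anything falls off the work surface, if the arm or the gripper's body presses on something with over 40 N, if the wrist force passes 120 N, or if a joint passes its speed limit or range.

## Working session

There is one attempt and no reset: what is moved stays moved. The work goes in short steps, each a Python script; the robot and the scene stay as the last script left them, time stands still between calls to the robot, and variables do not carry over. Pictures are saved under pics/ and viewed, at most 10 in all, crops included, and the job is handed in when it is done.

```bash
ls; mkdir -p pics; python3 - <<'E'
from plant import manip
import cv2,numpy as np
ims=[]
for n in("side","top","wrist"):
    im=manip.capture(n); cv2.imwrite(f"pics/{n}0.png",im[:,:,::-1]); c=manip.calibration(n)
    print(n,{k:np.round(v,4).tolist() if not isinstance(v,str) else v for k,v in c.items()})
print(manip.read_clock(),manip.read_tool_rot(),manip.read_torque(),manip.read_contact_force())
E
```

```text
pics
side {'intrinsics': [[381.6008, 0.0, 280.9012], [0.0, 381.6008, 212.0916], [0.0, 0.0, 1.0]], 'extrinsics': [[-0.8483, -0.3345, 0.4106, 0.8663], [0.5292, -0.5072, 0.6802, 0.4658], [-0.0193, 0.7943, 0.6073, 0.5298], [0.0, 0.0, 0.0, 1.0]]}
top {'intrinsics': [[492.3538, 0.0, 275.8174], [0.0, 492.3538, 204.506], [0.0, 0.0, 1.0]], 'extrinsics': [[-0.012, 0.9989, -0.0444, 0.5471], [-0.9997, -0.013, -0.0227, -0.0069], [-0.0233, 0.0441, 0.9988, 0.9262], [0.0, 0.0, 0.0, 1.0]]}
wrist {'intrinsics': [[293.9984, 0.0, 287.0275], [0.0, 293.9984, 212.5078], [0.0, 0.0, 1.0]], 'extrinsics': [[0.3555, 0.8934, 0.2746, 0.2727], [-0.9347, 0.3403, 0.103, -0.4844], [-0.0014, -0.2932, 0.956, 0.3846], [0.0, 0.0, 0.0, 1.0]]}
0.15 [-3.08843132e+00 -5.67983899e-01 -3.37271320e-06] [-0.00338196 -0.00494697 -0.00136347] [ 0.68232897 -0.48436842 -0.90394515]
```

View pics/top0.png

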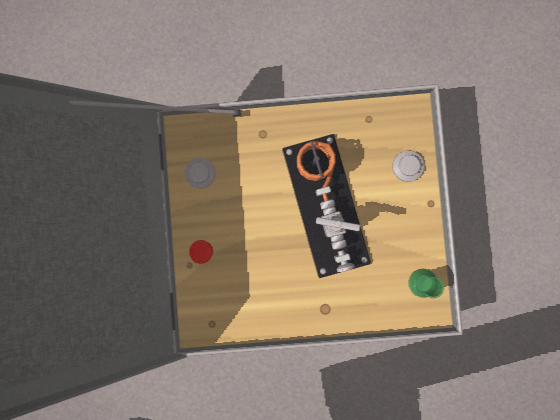

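View pics/side0.png

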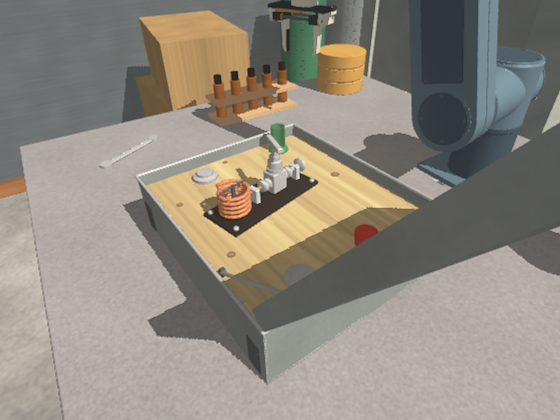

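The top view shows the bar running from about (316,220) to (359,228), with the coil at (316,160). The side view has the bar's end at about (270,137). I'll segment the bar, cast rays for its position and check it against the side view.

```bash
cat > h.py <<'E'
from plant import manip
import cv2,numpy as np
from scipy.spatial.transform import Rotation as R
def ray(c,uv):
    K,E=c["intrinsics"],c["extrinsics"]
    d=np.linalg.solve(K,[uv[0],uv[1],1]); return E[:3,3],E[:3,:3]@(d*[1,-1,-1])
def onz(c,uv,z):
    o,d=ray(c,uv); return o+d*(z-o[2])/d[2]
def proj(c,p):
    K,E=c["intrinsics"],c["extrinsics"]
    q=K@((E[:3,:3].T@(np.asarray(p)-E[:3,3]))*[1,-1,-1]); return q[:2]/q[2]
def down(phi): # tool z down, jaw closing line (y) perpendicular to a bar at yaw phi, tool x along phi
    return R.from_matrix(np.array([[np.cos(phi),np.sin(phi),0],[np.sin(phi),-np.cos(phi),0],[0,0,-1]])).as_rotvec()
E
python3 - <<'E'
from h import *
im=cv2.imread("pics/top0.png"); c=manip.calibration("top")
x0,y0=300,200; cr=im[y0:255,x0:380]
cv2.imwrite("pics/topc.png",cv2.resize(cr,None,fx=7,fy=7,interpolation=cv2.INTER_CUBIC))
for uv in[(316.5,220.5),(359,228.5)]: print(onz(c,uv,.207))
s=cv2.imread("pics/side0.png")[125:205,240:330]
cv2.imwrite("pics/sidec.png",cv2.resize(s,None,fx=7,fy=7,interpolation=cv2.INTER_CUBIC))
E
```

```text
[ 0.55502944 -0.04958183  0.207     ]
[ 0.54264983 -0.11107294  0.207     ]
```

View pics/topc.png

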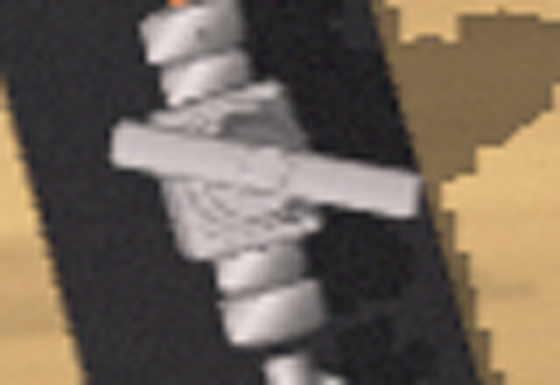

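View pics/sidec.png

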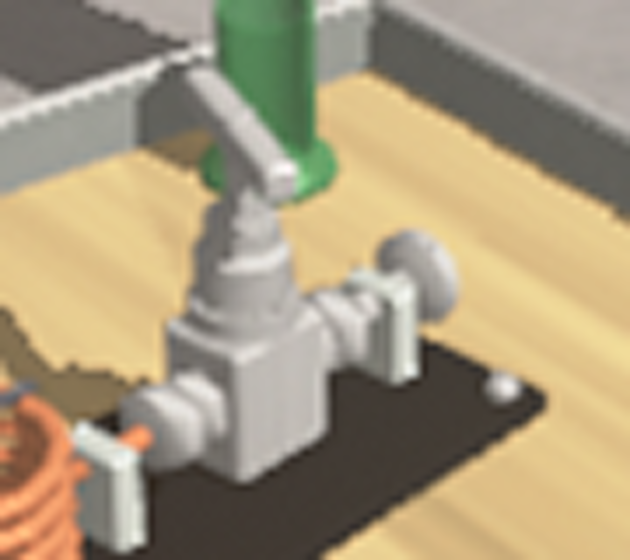

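The two crops agree: the hub is at about (337.8,224) in the top view, and the bar is level and clear of everything. Next I'll hover over it and check with the wrist camera.

```bash
python3 - <<'E'
from h import *
c=manip.calibration("top"); s=manip.calibration("side")
f=lambda u,v:(300+(u+.5)/7-.5,200+(v+.5)/7-.5)
a=onz(c,f(115,144),.212);b=onz(c,f(417,193),.212);m=(a+b)/2
print(a,b,m,np.linalg.norm(a-b),onz(c,f(264,168),.212)); 
print("side proj crop", [(proj(s,p)-[240,125]+.5)*7 for p in(a,b,m)])
phi0=np.arctan2(*(a-b)[1::-1]); print("bar yaw",np.degrees(phi0))
q0=manip.read_qpos()
for k in(-1,0,1):
    q=manip.inverse_kinematics([m[0],m[1],.30],down(phi0+k*np.pi)); print(k,q)
    q2=manip.inverse_kinematics([m[0],m[1],.30],down(phi0+k*np.pi-.2)); print(q2)
t=manip.read_clock()
manip.move_pose([m[0],m[1],.30],down(phi0)); print(manip.read_clock()-t,manip.read_eef_pos(),manip.read_qpos())
w=manip.calibration("wrist"); im=manip.capture("wrist"); cv2.imwrite("pics/w1.png",im[:,:,::-1])
print([proj(w,p) for p in(a,b,m)]); np.save("w1.npy",w,allow_pickle=True)
E
```

```text
[ 0.55550015 -0.04857062  0.212     ] [ 0.54463529 -0.11059215  0.212     ] [ 0.55006772 -0.07958138  0.212     ] 0.06296599259882102 [ 0.55016867 -0.07921246  0.212     ]
side proj crop [array([279.93558094, 165.26060372]), array([192.64938265,  63.68654953]), array([234.82542525, 112.76637796])]
bar yaw 80.0638165549013
-1 [-3.44377551e-01  2.23666869e-01  1.34368219e+00 -4.44089210e-16
  1.57424359e+00  2.97063422e+00]
[-3.44377551e-01  2.23666869e-01  1.34368219e+00 -4.44089210e-16
  1.57424359e+00 -3.11255109e+00]
0 [-3.44377551e-01  2.23666869e-01  1.34368219e+00 -4.44089210e-16
  1.57424359e+00 -1.70958435e-01]
[-3.44377551e-01  2.23666869e-01  1.34368219e+00 -4.44089210e-16
  1.57424359e+00  2.90415649e-02]
1 [-3.44377551e-01  2.23666869e-01  1.34368219e+00 -4.44089210e-16
  1.57424359e+00  2.97063422e+00]
[-0.34437755  0.22366687  1.34368219  0.          1.57424359 -3.11255109]
2.0500000000000003 [ 0.54985365 -0.08052958  0.29969753] [-3.45882369e-01  2.23992773e-01  1.34397561e+00 -3.77974062e-04
  1.57409463e+00 -1.70942584e-01]
[array([286.76792687, 178.19152355]), array([286.89935655, 240.81529435]), array([286.83578829, 210.5262141 ])]
```

View pics/w1.png

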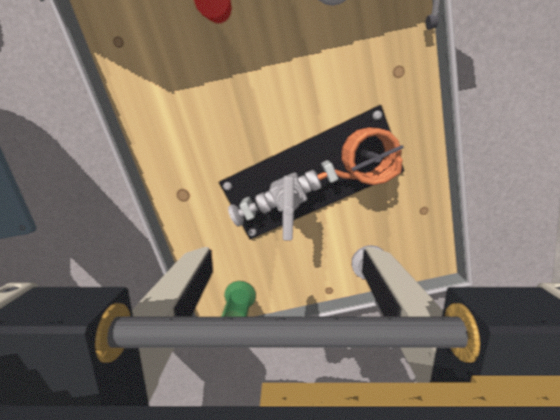

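The wrist view shows the bar from (290,178) to (287,240), about 2 px right of the predicted position. The fingers are symmetric about column 287. Clockwise is +q6, so I'll start at q6 ≈ -3.1 to leave enough range for the whole turn, then measure from closer.

```bash
python3 - <<'E'
from h import *
q=np.array(manip.read_qpos()); q[5]=-3.1; manip.move_j(q)
p=manip.read_eef_pos(); manip.move_l([p[0],p[1],.235],velocity=.1)
w=manip.calibration("wrist"); im=manip.capture("wrist"); cv2.imwrite("pics/w2.png",im[:,:,::-1])
m=[.55007,-.07958,.212]; print(manip.read_eef_pos(),proj(w,m),proj(w,manip.read_eef_pos()),manip.read_clock())
print(w)
E
```

```text
[ 0.55035889 -0.08083957  0.23588918] [288.13346716 236.73895139] [287.12871699 248.42895368] 5.5833
{'intrinsics': array([[293.99844609,   0.        , 287.02746086],
       [  0.        , 293.99844609, 212.50778613],
       [  0.        ,   0.        ,   1.        ]]), 'extrinsics': array([[-0.92567166, -0.36125609, -0.11236557,  0.51919451],
       [ 0.37832643, -0.88472014, -0.27228549, -0.15676482],
       [-0.00104729, -0.29455783,  0.95563308,  0.41938972],
       [ 0.        ,  0.        ,  0.        ,  1.        ]])}
```

View pics/w2.png

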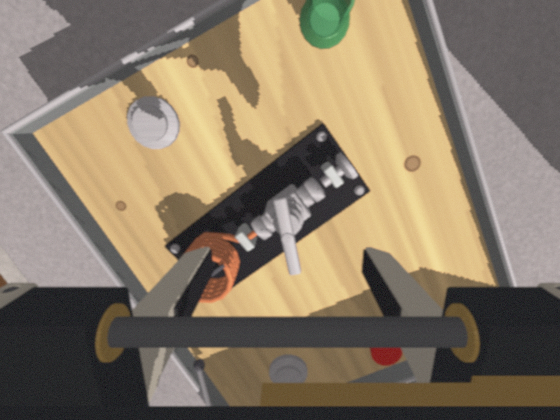

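The bar now runs from about (280,198) to (294,272), midpoint (287,235), which is within 2 px of the prediction. I'll combine the views, then descend and grip gently while watching the forces.

```bash
python3 - <<'E'
from h import *
w1=np.load("w1.npy",allow_pickle=True).item()
P1=onz(w1,(288.5,209.3),.212); a=[.52436,0,0]
P2=onz(manip.calibration("wrist"),(287,235.3),.212)
P0=np.array([.5501,-.0795,.212]); print(P1,P2)
m=(P0+P1+P2)/3; print(m)
# align TCP over m, keep orientation
o=manip.read_tool_rot()
print(manip.read_contact_force(),manip.read_torque())
manip.move_l([m[0],m[1],.235],velocity=.05); manip.move_l([m[0],m[1],.203],velocity=.05)
print(manip.read_eef_pos(),manip.read_contact_force(),manip.read_torque())
manip.grip(0.25,force=10); print(manip.read_contact_force(),manip.read_torque(),manip.read_opening())
manip.grip(0.0,force=10)
manip.dwell(.2)
print(manip.read_opening()*93,manip.read_grip_force(),manip.read_eef_pos(),manip.read_contact_force(),manip.read_torque(),manip.read_clock())
E
```

```text
[ 0.5518606  -0.07864706  0.212     ] [ 0.55061898 -0.08094201  0.212     ]
[ 0.55085986 -0.07969635  0.212     ]
[-1.06939619  0.39177342 -0.23685271] [ 0.10684815 -0.08478315 -0.04462176]
[ 0.55099951 -0.07973749  0.20311516] [ 0.2364892  -0.222196    0.11031909] [ 0.07145591 -0.11292391 -0.02882595]
[-0.04511936 -0.19073952 -0.16018729] [ 0.11629382 -0.10693991  0.035142  ] 0.25053334388876086
0.37494227704462957 0.0 [ 0.55085698 -0.07968703  0.2030037 ] [ 0.76645509 -0.24726131 -0.03302424] [ 0.12323873 -0.03335327 -0.03485224] 8.5917
```

The gripper shut on nothing, so I'll look.

```bash
python3 - <<'E'
from h import *
print(manip.read_opening(),manip.read_grip_force(),manip.read_eef_pos())
a=manip.capture("side")[60:240,190:370];b=manip.capture("wrist")[150:340,180:400]
a=cv2.resize(a,(400,400),interpolation=cv2.INTER_CUBIC);b=cv2.resize(b,(400,400),interpolation=cv2.INTER_CUBIC)
cv2.imwrite("pics/m3.png",np.hstack([a,b])[:,:,::-1])
E
```

```text
0.004031637387576662 0.0 [ 0.55085698 -0.07968703  0.2030037 ]
```

View pics/m3.png

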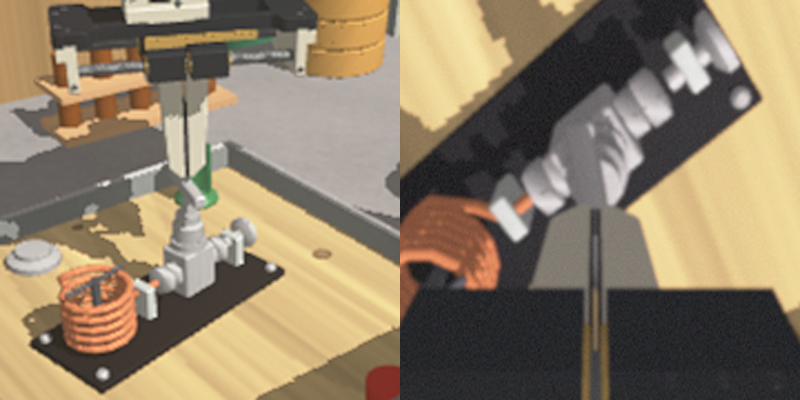

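The fingers are shut directly over the bar, with the tips at about px (275,141) in the side view. I'll compare that with the projected tip and the bar height triangulated from top and side.

```bash
python3 - <<'E'
from h import *
s=manip.calibration("side");t=manip.calibration("top");p=manip.read_eef_pos()
for dz in(.02,0,-.014,-.03): print(dz,proj(s,p+[0,0,dz]))
print(R.from_rotvec(manip.read_tool_rot()).as_matrix()[:,2])
def tri(u,v):
    o1,d1=ray(t,u);o2,d2=ray(s,v)
    A=np.c_[d1,-d2];x=np.linalg.lstsq(A,o2-o1,rcond=None)[0];return (o1+d1*x[0]+o2+d2*x[1])/2,np.linalg.norm(o1+d1*x[0]-o2-d2*x[1])
f=lambda u,v:(300+(u+.5)/7-.5,200+(v+.5)/7-.5)
g=lambda u,v:(240+(u+.5)/7-.5,125+(v+.5)/7-.5)
print(tri(f(115,144),g(282,165))); print(tri(f(417,193),g(195,70)))
# plate, shelf height from the plate corner screw
im=manip.capture("side");cv2.imwrite("pics/s4.png",cv2.resize(im[90:190,230:330],(600,600),interpolation=cv2.INTER_CUBIC)[:,:,::-1])
E
```

```text
0.02 [272.44818028 135.15708546]
0 [272.80548872 145.16516216]
-0.014 [273.04830604 151.96638503]
-0.03 [273.31876318 159.54178906]
[-5.95509250e-04 -7.72703356e-05 -9.99999820e-01]
(array([ 0.55522887, -0.04840074,  0.21193556]), np.float64(0.0006448969572378292))
(array([ 0.54427538, -0.11068013,  0.20989193]), np.float64(0.0008268743493024432))
```

View pics/s4.png

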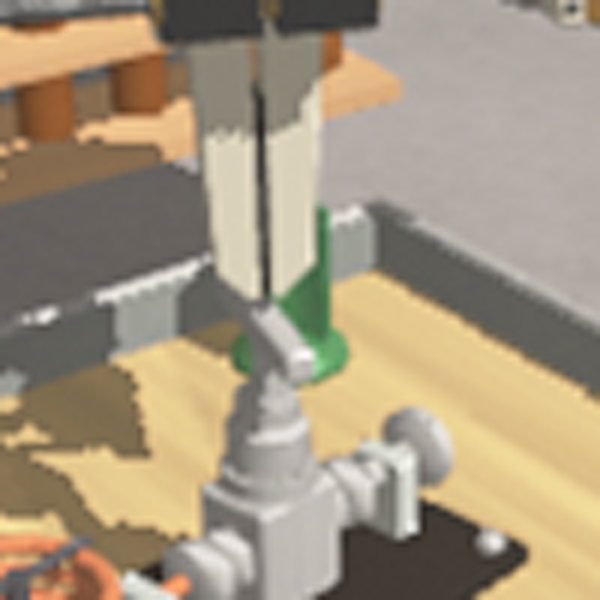

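The fingertips appear at side row ≈140, about 12 px above the row 152 expected from the stated geometry. That puts them at or above the bar top rather than beside it. I'll measure the tip height numerically by differencing side images at different heights and openings.

```bash
python3 - <<'E'
from h import *
s=manip.calibration("side")
def cap(): return cv2.GaussianBlur(manip.capture("side"),(3,3),0).astype(int)
p=manip.read_eef_pos(); I={}
I['c0']=(cap(),manip.read_eef_pos())
manip.move_l([p[0],p[1],.243],velocity=.1); I['c4']=(cap(),manip.read_eef_pos())
manip.grip(.5); I['o4']=(cap(),manip.read_eef_pos(),manip.read_opening()); 
manip.move_l([p[0],p[1],.33],velocity=.15); bg=cap()
Rm=R.from_rotvec(manip.read_tool_rot()).as_matrix()
for k,v in I.items():
    d=(abs(v[0]-bg).sum(2)>60)&(v[0].min(2)>110); d[:, :235]=0; d[:,315:]=0; d[170:]=0
    rows=[(c,int(np.max(np.nonzero(d[:,c])[0])) if d[:,c].any() else -1) for c in range(240,312,3)]
    print(k,[r for r in rows if r[1]>0])
    off=0 if k[0]=='c' else .0465*v[2]/1
    for sg in(-1,1):
        print("  tip pred",[proj(s,v[1]+sg*off*Rm[:,1]+np.array([0,0,dz])).round(1).tolist() for dz in(-.014,.0,.01)])
print(manip.read_clock(),proj(s,[.196,-.514,.187]))
E
```

```text
c0 [(240, 141), (243, 165), (246, 140), (249, 166), (252, 152), (255, 165), (258, 116), (261, 118), (264, 127), (267, 135), (270, 140), (273, 142), (276, 139), (279, 137), (282, 133), (285, 26), (288, 95), (291, 126), (294, 124), (297, 126), (300, 89), (303, 88), (306, 86), (309, 85)]
  tip pred [[273.0, 152.0], [272.8, 145.2], [272.6, 140.2]]
  tip pred [[273.0, 152.0], [272.8, 145.2], [272.6, 140.2]]
c4 [(240, 63), (243, 161), (246, 143), (249, 112), (252, 112), (255, 112), (258, 42), (261, 116), (264, 117), (267, 120), (270, 124), (273, 123), (276, 117), (279, 114), (282, 102), (294, 124), (297, 60), (300, 59), (303, 60), (306, 60), (309, 60)]
  tip pred [[272.6, 132.4], [272.3, 125.1], [272.1, 119.8]]
  tip pred [[272.6, 132.4], [272.3, 125.1], [272.1, 119.8]]
o4 [(240, 162), (243, 161), (246, 142), (249, 112), (252, 115), (255, 118), (258, 119), (261, 116), (264, 117), (267, 120), (270, 135), (273, 123), (276, 62), (279, 62), (282, 60), (285, 115), (288, 107), (291, 114), (294, 124), (297, 83), (309, 59)]
  tip pred [[259.5, 133.3], [259.1, 126.0], [258.7, 120.6]]
  tip pred [[285.1, 130.8], [285.0, 123.6], [284.9, 118.2]]
11.1167 [299.69651041  63.1226221 ]
```

The tip corner is consistently about 10 px high, and the empty grip agrees, so the tips really sit about 20 mm higher than stated. I'll settle it by touch: with the fingers shut, lower them gently onto the bar's top.

```bash
python3 - <<'E'
from h import *
m=[.5509,-.0797]
manip.grip(0.0,force=10); manip.move_l([*m,.206],velocity=.15); manip.dwell(.2)
f0=np.array(manip.read_contact_force()); print(f0)
z=.206
while z>.185:
    z-=.001; manip.move_l([*m,z],velocity=.02)
    f=manip.read_contact_force()-f0
    if abs(f[2])>3: print("hit",z,f,manip.read_eef_pos(),manip.read_torque());break
print(z,manip.read_eef_pos(),manip.read_clock())
manip.move_l([*m,z+.03],velocity=.15)
E
```

```text
[ 0.33544494 -0.26134013  0.81237817]
hit 0.19499999999999998 [-1.26127564  0.65475749  5.05209601] [ 0.55116285 -0.07978347  0.19597842] [0.21108358 0.12861988 0.05203222]
0.19499999999999998 [ 0.55116285 -0.07978347  0.19597842] 15.9083
```

Contact comes at reported z ≈ 0.1955, so the tips are about 30 mm higher than the frame says. To put the grasp point at the bar's mid-height the tips must be 24 mm below the bar top, so z ≈ 0.172. That still clears the bonnet by 5 mm.

```bash
python3 - <<'E'
from h import *
m=[.5509,-.0797]
rd=lambda:np.mean([np.r_[manip.read_contact_force(),manip.read_torque()] for _ in range(10) if manip.dwell(.02) is None],0)
manip.grip(0.6,force=10)
b=rd()
for z in(.2,.19,.18,.172):
    manip.move_l([*m,z],velocity=.06); f=manip.read_contact_force()-b[:3]
    print(z,f.round(1))
    if np.linalg.norm(f)>5: break
else:
    manip.grip(0.0,force=10)
    print(manip.read_opening()*93,manip.read_grip_force(),(rd()-b).round(3),b.round(3),manip.read_eef_pos(),manip.read_qpos()[5])
    np.save("b.npy",b)
print(manip.read_clock())
a=manip.capture("side")[60:240,190:370];c=manip.capture("top")[130:310,250:430]
cv2.imwrite("pics/m5.png",np.hstack([cv2.resize(x,(400,400),interpolation=cv2.INTER_CUBIC) for x in(a,c)])[:,:,::-1])
E
```

```text
return _methods._mean(a, axis=axis, dtype=dtype,
  ret = ret.dtype.type(ret / rcount)
Traceback (most recent call last):
IndexError: invalid index to scalar variable.
```

`dwell` returns a value, so my filter dropped every sample. I'll fix that.

```bash
cat >> h.py <<'E'
def rd(n=8,dt=.015):
    v=[]
    for _ in range(n): manip.dwell(dt); v.append(np.r_[manip.read_contact_force(),manip.read_torque()])
    return np.mean(v,0)
E
python3 - <<'E'
from h import *
m=[.5509,-.0797]
b=rd()
for z in(.2,.19,.18,.172):
    manip.move_l([*m,z],velocity=.06); f=manip.read_contact_force()-b[:3]
    print(z,f.round(1))
    if np.linalg.norm(f)>5: break
else:
    manip.grip(0.0,force=10)
    print(manip.read_opening()*93,manip.read_grip_force(),(rd()-b).round(3),b.round(3),manip.read_eef_pos(),manip.read_qpos()[5])
    np.save("b.npy",b)
print(manip.read_clock())
a=manip.capture("side")[60:240,190:370];c=manip.capture("top")[130:310,250:430]
cv2.imwrite("pics/m5.png",np.hstack([cv2.resize(x,(400,400),interpolation=cv2.INTER_CUBIC) for x in(a,c)])[:,:,::-1])
E
```

```text
0.2 [ 0.5  0.5 -0.7]
0.19 [-0.3  0.3 -0.9]
0.18 [ 0.1 -0.2 -0.7]
0.172 [ 0.9  0.1 -0.3]
10.38624833214097 9.602735191583633 [-0.49   1.294  0.101  0.225  0.13   0.031] [-0.215 -0.079  0.285  0.111 -0.076  0.026] [ 0.55077132 -0.07950833  0.17195856] -3.097716035553426
20.3
```

View pics/m5.png

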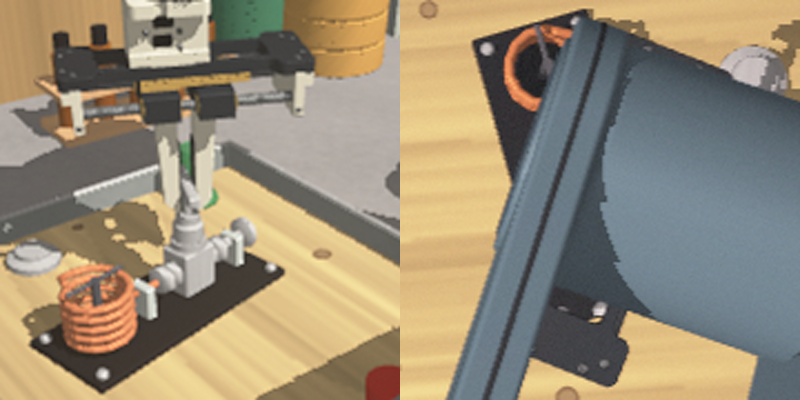

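The bar is gripped at 10.4 mm with little side load, and in the side view the fingers straddle the handle's middle. The seat should lie between q6 ≈ -1.1 and +0.9. I'll turn clockwise to -1.3 in coarse steps with forces monitored.

```bash
python3 - <<'E'
from h import *
b=np.load("b.npy"); manip.grip(0.0,force=25); print(manip.read_grip_force(),manip.read_opening()*93)
q=np.array(manip.inverse_kinematics(manip.read_eef_pos(),manip.read_tool_rot())); q=np.array(manip.read_qpos())
for x in(-2.8,-2.4,-2.0,-1.65,-1.3):
    q[5]=x; manip.move_j(q); f=rd(4)-b
    print(x,f.round(2),manip.read_eef_pos().round(4),round(manip.read_clock(),2))
    if np.linalg.norm(f[:3])>15 or abs(f[5])>.25: break
E
```

```text
24.701148356543854 9.839525904897577
-2.8 [-1.32  1.84  0.85  0.33  0.24 -0.05] [ 0.5507 -0.0795  0.172 ] 21.07
-2.4 [-1.49  2.3   1.22  0.35  0.25 -0.05] [ 0.5507 -0.0795  0.172 ] 21.6
-2.0 [-1.87  2.98  1.41  0.41  0.26 -0.04] [ 0.5507 -0.0794  0.172 ] 22.13
-1.65 [-1.56  3.15  1.78  0.54  0.23 -0.02] [ 0.5508 -0.0794  0.172 ] 22.62
-1.3 [-1.42  4.19  2.07  0.6   0.2  -0.03] [ 0.5508 -0.0794  0.172 ] 23.12
```

```bash
python3 - <<'E'
from h import *
b=np.load("b.npy"); q=np.array(manip.read_qpos()); x=-1.3; L=[]
while x<1.0:
    x+=.035; q[5]=x; manip.move_j(q); f=rd(3,.01)-b; L.append((x,manip.read_qpos()[5],*f))
    base=np.mean([l[7] for l in L[:12]])
    if len(L)>3 and (abs(f[5]-base)>.22 or np.linalg.norm(f[:3])>20): break
    if manip.read_clock()>50: break
L=np.array(L); np.save("L.npy",L)
print(L[::8,[0,1,2,3,4,7]].round(3)); print(L[-8:,[0,1,2,3,4,7]].round(3)); print(len(L),base,L[:,7].std(),manip.read_clock())
manip.dwell(.2); print((rd(8)-b).round(3),manip.read_qpos()[5],manip.read_opening()*93)
E
```

```text
[[-1.265e+00 -1.267e+00 -1.143e+00  3.847e+00  1.729e+00  2.800e-02]
 [-9.850e-01 -9.860e-01 -1.355e+00  4.520e+00  1.524e+00 -9.000e-03]
 [-7.050e-01 -7.060e-01 -4.380e-01  4.667e+00  1.586e+00 -1.700e-02]
 [-4.250e-01 -4.260e-01 -1.930e-01  4.659e+00  1.983e+00  1.000e-03]
 [-1.450e-01 -1.460e-01 -2.150e-01  4.816e+00  9.030e-01  2.300e-01]]
[[-3.900e-01 -3.910e-01 -5.390e-01  5.185e+00  1.110e+00 -5.000e-03]
 [-3.550e-01 -3.560e-01 -5.880e-01  5.325e+00  1.322e+00 -1.400e-02]
 [-3.200e-01 -3.210e-01 -1.390e-01  5.067e+00  1.407e+00  5.000e-03]
 [-2.850e-01 -2.860e-01 -3.650e-01  4.570e+00  1.649e+00  3.500e-02]
 [-2.500e-01 -2.510e-01 -1.620e-01  5.317e+00  1.534e+00  1.400e-02]
 [-2.150e-01 -2.160e-01  4.350e-01  4.850e+00  1.728e+00  5.200e-02]
 [-1.800e-01 -1.810e-01 -3.180e-01  4.511e+00  1.463e+00  1.910e-01]
 [-1.450e-01 -1.460e-01 -2.150e-01  4.816e+00  9.030e-01  2.300e-01]]
33 0.007691551745021696 0.05103463463825451 32.1917
[-0.006  4.562  1.194  0.646  0.054  0.239] -0.14528202080852665 9.88746331082333
```

The seat shows as torque rising from q6 ≈ -0.2. The last step rose less than 5 N·m/rad predicts, so the pads may be yielding. A firmer grip should square the bar to them without much more torque.

```bash
python3 - <<'E'
from h import *
b=np.load("b.npy"); q=np.array(manip.read_qpos()); L=[]
manip.grip(0.0,force=50); f=rd(10)-b; print("firm",f.round(3),manip.read_opening()*93)
x=-.145
def step(x):
    q[5]=x; manip.move_j(q); manip.dwell(.08); f=rd(8)-b; print(round(manip.read_qpos()[5],4),f[[0,1,2,5]].round(3)); return f[5]
t=f[5]
while t<.28 and x<-.08: x+=.012; t=step(x)
# unload in small steps to trace stiffness and the zero crossing
for k in range(5): x-=.03; step(x)
print(manip.read_clock())
E
```

```text
firm [0.034 4.656 1.311 0.633 0.027 0.305] 9.68975182944276
-0.1746 [0.28  4.488 1.572 0.224]
-0.2045 [0.362 4.69  1.539 0.093]
-0.2345 [ 0.726  4.884  1.819 -0.01 ]
-0.2646 [ 0.172  5.15   1.847 -0.068]
-0.2946 [ 0.15   5.177  1.821 -0.064]
35.2417
```

Peak torque was about 0.33 N·m, finger-tight. The unloading trace puts zero torque at q6 ≈ -0.238. A quarter turn plus the small drag wind-up gives q6 = -1.83, where I'll release and withdraw straight up.

```bash
python3 - <<'E'
from h import *
b=np.load("b.npy"); q=np.array(manip.read_qpos())
for x in(-.8,-1.3,-1.83):
    q[5]=x; manip.move_j(q); print(x,(rd(4)-b).round(2))
manip.grip(0.0,force=10); manip.dwell(.1); print(manip.read_qpos()[5])
manip.grip(0.5); print((rd(4)-b).round(2))
p=manip.read_eef_pos(); manip.move_l([p[0],p[1],.31],velocity=.12); 
w=manip.capture("wrist"); np.save("c.npy",manip.calibration("wrist"),allow_pickle=True)
cv2.imwrite("pics/w6.png",cv2.resize(w[110:310,180:400],(660,600),interpolation=cv2.INTER_CUBIC)[:,:,::-1])
print(manip.read_clock())
E
```

```text
-0.8 [ 0.08  5.05  2.13  0.73 -0.01 -0.04]
-1.3 [-0.6   4.99  2.3   0.78  0.03 -0.03]
-1.83 [-1.04  4.79  2.55  0.76  0.13 -0.03]
-1.829414556110914
[ 0.33 -0.2  -0.31 -0.05 -0.04 -0.04]
39.625
```

View pics/w6.png

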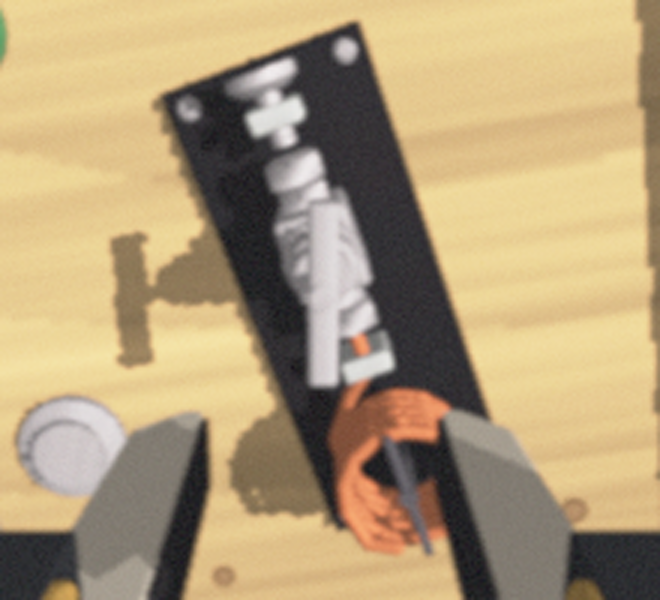

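The bar runs from (325,205) to (322,385) in the crop, square to the tool, so it stayed where I left it. The gripper is clear and the cap and coil look undisturbed.

```bash
python3 -c "
from plant import manip
print(manip.hand_in())"
```

```text
the job is handed in; nothing more can be done
None
```

I closed the needle valve finger-tight at about 0.33 N·m, backed the handle off a quarter turn, let go with the gripper clear, and handed the job in at about 40 s; no verdict came back.

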